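# Stamp a soap bar and ease the press arm back up

## Task

Gently set the oblong soap bar flat into the matching pocket of the stamping press, then swing the press arm down by its handle until the stamp presses firmly on the bar and hold it there for about a second. Then let the sprung arm come back up slowly, over about three seconds or more, keeping hold of it all the way to its upright stop rather than letting it snap back. Let go and leave the bar in its pocket; do not drop the bar, and leave the other soaps and everything else on the table where they are.

Things in the scene. Friction and masses are not known exactly. Their poses are not given: they have to be found in the camera images.
- bar: the oblong cream-coloured soap bar, a block 84 (its x) by 54 (its y) by 30 mm high, about 130 g, loose on the table at the start; the longest of three soaps of the same colour. Origin at the centre of its underside, z up
- bar_center (a point): centre of that bar, 15 mm above its underside; axes as the bar's
- press: hand-lever soap stamping press, fixed to the table: a dark steel base plate 235 x 156 x 16 mm (x from -100 to +135 mm, y +-78 mm in its frame) with a low aluminium pocket on it and two hinge posts at its far end (x = 100 mm, y = +-68 mm, 82 mm high). Origin on the table surface; x runs from the handle end to the hinge end, y to the left, z up
- nest (a point): centre of the floor of the pocket, 16 mm above the table, at press x = -25 mm, y = 0; axes as the press. The pocket is 90 mm long (press x) by 60 mm wide (press y), so the bar has 3 mm of play on every side and its long side lies along press x (either way round). Its walls are 10 mm high and 5 mm thick; the middle 50 mm of both long walls is left open for fingers. The seated bar stands 20 mm proud of the walls, its top 46 mm above the table
- press_hinge (a point): hinge axis of the press arm, along press y, at press x = 100 mm, 66 mm above the table
- press_arm (a joint): angle of the sprung press arm (rad): 0 = standing straight up against its stop (where the spring holds it); grows as the arm swings down over the pocket towards the handle end; about 1.57 = level, the stamp flat on the seated bar (hard stop at 1.62 without a bar). The spring pushes it back up: about 1 N at the handle when upright, growing to about 8 N when level, plus whatever presses on the bar. There is almost no damping: let go, it snaps up
- handle (a point): centre of the handle: a round black sleeve 22 mm in diameter and 84 mm long, lying along press y, turning freely on its axle at the end of the arm, 215 mm from the hinge axis. At arm angle q it lies at press x = 100 - 215 sin q mm, height 66 + 215 cos q mm (281 mm upright, 66 mm level). The arm is a frame of two aluminium rails 102 mm apart inside, 12 mm thick, open for 70 mm behind the handle, so a finger fits inside the frame. The point's axes turn with the arm
- stamp (a point): middle of the face of the brass stamp block 72 x 44 x 14 mm carried by the arm on a cross plate, centred 125 mm from the hinge; its face is 20 mm from the plane of the arm's rails, on the side towards the pocket, and meets the bar's top when the arm is level. The point's axes turn with the arm
- round_soap: bystander: round soap, 68 mm in diameter, 30 mm high; origin under its centre
- square_soap: bystander: square soap, 54 x 54 x 30 mm; origin under its centre
- bowl: bystander: empty amber glass bowl, 150 mm across, 58 mm high; origin under its centre
- coasters: bystander: stack of round grey plastic coasters, 94 mm across, 40 mm high; origin under its centre
- vase: bystander: white ceramic vase, 124 mm across, 200 mm high; origin under its centre
- trivet: bystander: flat round red trivet, 170 mm across, 8 mm thick; origin under its centre
There are look-alikes about, which are no part of the job. Leave any purple look-alike of the bar alone.

How it is judged:
On the way, in this order (a step that is already met when the one before it is completed fails the run):
1. the oblong bar lies seated flat and square in the pocket, let go, the arm still up (distance between bar_center and nest below 0.0185 m and z of bar_center in the frame of nest below 0.0175 m and angle between the z axis of bar and the z axis of press, either way round below 0.05 rad and angle between the x axis of bar and the x axis of press, either way round below 0.12 rad and contact force between the fingers and bar below 0.2 N and value of joint press_arm below 0.3 rad), for 0.2 s.
2. the arm is down and the stamp presses on the bar with more than 4 N for 0.6 s (value of joint press_arm above 1.53 rad and contact force between press_arm and bar above 4 N), for 0.6 s.
At the end, for the whole second after the job is handed in: the arm stands upright against its stop (within 0.08 rad), and the oblong bar lies at rest in the pocket, flat on its floor (centre within 2.5 mm of its seated height, tilt under 0.05 rad) and square (within 0.12 rad) (value of joint press_arm below 0.08 rad and distance between bar_center and nest below 0.0185 m and z of bar_center in the frame of nest below 0.0175 m and angle between the z axis of bar and the z axis of press, either way round below 0.05 rad and angle between the x axis of bar and the x axis of press, either way round below 0.12 rad and linear speed of bar below 0.02 m/s); the robot touches nothing.
It fails at once if the arm snaps back: it rises faster than 1.5 rad/s (velocity of joint press_arm below -1.5 rad/s).
It fails at once if the bar is dropped or thrown (faster than 0.6 m/s with no finger on it) (linear speed of bar above 0.6 m/s and contact force between the fingers and bar below 0.1 N).
It fails at once if a bystander is moved by more than 30 mm (distance of any of round_soap, square_soap, bowl, coasters, vase, trivet from where it was at the start of the episode above 0.03 m).
It also fails if it takes over 72 s, if anything falls off the work surface, if the arm or the gripper's body presses on something with over 40 N, if the wrist force passes 120 N, or if a joint passes its speed limit or range.

## Robot

A 6-joint arm with a two-finger parallel gripper is mounted at the origin on the work surface. World frame = base frame: x ahead of the robot, y to its left, z up, the work surface at z = 0. Lengths are in m, angles in rad, forces in N, time in s.
With the tool pointing down it reaches from about 0.3 to 0.85 m from the base axis. Payload 5.4 kg.
Tool frame: the origin (TCP) lies at the very end of the fingers, on their centre line; the grasp point (between the pads) lies grip_point_offset behind it (grip_point_offset is the distance from the TCP to the grasp point, in m); y points along the fingers, z is the direction in which the jaws open and shut, and the axes are right-handed (so a half turn about y gives the same grasp; the last joint's range is limited). The gripper opens to 85 mm and grips with 20 to 120 N. Pads are 22 mm wide; open, the fingers measure 114 mm over their backs; the gripper's body (76 mm by 85 mm) begins 54 mm behind the grasp point. The pads swing forward as they close: fully open they stand 13 mm farther back than shut.
Start: joints at [1.108, 0.158, 1.597, -0, 1.386, -0.21], TCP at [0.144, 0.557, 0.231] pointing down, gripper open.
Joint ranges: [-2.91, 2.91], [-0.94, 2.29], [0.18, 2.7], [-1.29, 4.43], [0.17, 2.64], [-3, 3]. Speed limits (rad/s): [2.57, 2.57, 3.14, 3.14, 3.14, 3.14].

## Interface

Orientations are given as [roll, pitch, yaw] about the fixed x, y, z axes, in that order (R = Rz(yaw) Ry(pitch) Rx(roll)).
In Python, from workcell import * gives the robot as it stands.
- The arm moves only by the shell command python3 -m handwheel 'ROWS'. ROWS is JSON, one flat list of numbers, 7 for each row, row after row: the shift along the tool's x, y, z in units of 50 mm (1.0 is 50 mm), then the turn, a rotation vector about the tool's x, y, z in rad, then the finger opening in mm, from 0 to 85.4. In form: [tx, ty, tz, wx, wy, wz, fingers, tx, ty, tz, wx, wy, wz, fingers, ...]. A call has 1 to 20 rows; each row is the pose to reach, as a shift and turn from the pose commanded when the call began, along the tool's axes at that moment; what a row does not reach only later rows make up. A row lasts 1/8 s, in which the tool goes at most 62.5 mm and 10.7 degrees, less where a joint would pass 70% of its speed; a pose out of reach is approached as far as the arm can. A call with a gripper value outside its range is refused whole. The fingers move at their own pace and stop on an object; the grip force is fixed at half the most. Time passes only in rows, so rows that repeat a pose let the fingers close. It gives the time, the measured TCP pose, the force and the opening at its end, in the units of the state.
- state(): the state, without advancing time (a new reading comes with each control period).
- read_camera(name): name is "scene" or "top"; returns (picture, depth): 384x512x3 uint8, red, green, blue; 384x512 float32, m along the optical axis (not along the pixel's ray), 0 where there is no reading.
- calibration(name): a dict with "fx", "fy", "cx", "cy" (pixels), "D" ([k1, k2, p1, p2, k3] as OpenCV has them; the pictures are not rectified), "R" (3x3) and "t" (3): a world point X has camera coordinates R X + t. Camera axes: x right, y down, z forward; pixel columns grow to the right and rows downward; lengths in m; the calibration is good to about 2 mm. A picture is of the moment at which its call begins. calibration takes no time and is no camera call.
- job_done(): hands the job in, once; it reports no verdict.
Trained networks look in the newest picture that a camera, given by its name, has taken for a name from the list of things; names that differ only in an ending like _2 or _b are one class to them, and where a whole thing is asked for, a point or a joint stands for the part that bears it (a point fixed in the world has none). Each returns a list of dicts, best first, with "conf" (0 to 1); they miss things now and then, are a little off and sometimes report something else, mostly with a low value. They report only what shows in the picture. A call takes as long as a camera call. They do not tell look-alikes from the thing itself.
- boxes_of(camera, name): "pixel" ([column, row] in pixels, amid what is visible of it).
The state is a dict: "clock": time; "joint_pos": joint angles; "qd": joint speeds; "joint_torque": joint torques, N m; "tcp_pos": TCP position; "eef_rot": TCP orientation; "force": force on the tool from outside, world axes, zero at the start; "ft_torque": the same for the moment, N m; "gripper_width": finger opening in m.
Only numpy, scipy, OpenCV 4.12 (cv2) and the standard library are available. Lean on these libraries where they do the work, as an engineer would, in place of code of your own. Each camera call takes 0.05 s, during which the arm holds its last target. There are 200 camera calls.

## Working session

There is one attempt and no reset: what is moved stays moved. The work goes in short steps, Python scripts to look and compute and a shell command to move; the robot and the scene stay as the last step left them, time stands still between calls to the robot, and variables do not carry over. Pictures are saved under pics/ and viewed, about 8 in all and at most 12, crops included, and the job is handed in when it is done.

```bash
ls; mkdir -p pics; python3 - <<'E'
from workcell import *
import cv2, numpy as np
print(state())
try: print(grip_point_offset)
except Exception as e: print(e)
for n in ("scene","top"):
    p,d=read_camera(n); cv2.imwrite(f"pics/{n}0.png",p[:,:,::-1]); np.save(f"{n}0.npy",d); c=calibration(n); print(n,c)
    for o in ("bar","press","handle","round_soap","square_soap","stamp"):
        print(o,[(np.round(b["pixel"],1).tolist(),round(b["conf"],2)) for b in boxes_of(n,o)])
a=cv2.imread("pics/top0.png");cv2.imwrite("pics/top0b.png",cv2.resize(a,(800,600),interpolation=cv2.INTER_CUBIC))
E
```

```text
pics
{'clock': 0.0, 'joint_pos': array([ 1.10790524e+00,  1.59088459e-01,  1.59825788e+00, -5.81232458e-06,
        1.38618468e+00, -2.10117555e-01]), 'qd': array([ 0.00154044,  0.00024112,  0.00106525,  0.0004109 , -0.00058603,
        0.00041777]), 'joint_torque': array([-5.06602828e-04, -3.96003306e+01, -3.31429803e+01, -2.08675065e-04,
        8.47607298e-03,  1.39819452e-06]), 'tcp_pos': array([0.14355593, 0.5561627 , 0.23028191]), 'eef_rot': array([-1.57269325e+00,  3.98708158e-04, -2.52772836e-01]), 'force': array([0.71088213, 1.04901759, 0.18852188]), 'ft_torque': array([ 0.0119818 , -0.05417358, -0.01113274]), 'gripper_width': 0.08557597012161212}
0.0187
scene {'fx': 432.6969565278761, 'fy': 432.6969565278761, 'cx': 256.9147381518674, 'cy': 188.73188937220124, 'D': array([-0.02669989,  0.        ,  0.        ,  0.        ,  0.        ]), 'R': array([[ 0.53708963,  0.8434673 , -0.00988176],
       [ 0.51240616, -0.33554273, -0.79047518],
       [-0.67005571,  0.41949255, -0.61241435]]), 't': array([-0.2938337 , -0.14032738,  1.84027585])}
bar [([281.6, 216.9], 0.71), ([348.5,
[... 302 characters left out ...]
top {'fx': 388.635535212305, 'fy': 388.635535212305, 'cx': 254.2685413056208, 'cy': 189.12921866594888, 'D': array([-0.09471999,  0.        ,  0.        ,  0.        ,  0.        ]), 'R': array([[ 0.02169461, -0.99968511,  0.01261049],
       [-0.99516917, -0.02280117, -0.09549046],
       [ 0.09574793, -0.01047794, -0.99535046]]), 't': array([-0.0075068 ,  0.56029206,  1.27160252])}
bar [([227.6, 188.7], 0.86), ([116.0, 204.7], 0.66), ([148.6, 252.1], 0.62), ([194.5, 184.1], 0.56)]
press [([299.5, 191.3], 0.8), ([302.8, 160.0], 0.22)]
handle [([304.5, 160.5], 0.57)]
round_soap [([210.3, 230.1], 0.81)]
square_soap [([159.0, 211.3], 0.53)]
stamp [([304.2, 159.3], 0.87), ([124.3, 151.4], 0.3)]
```

View pics/top0b.png

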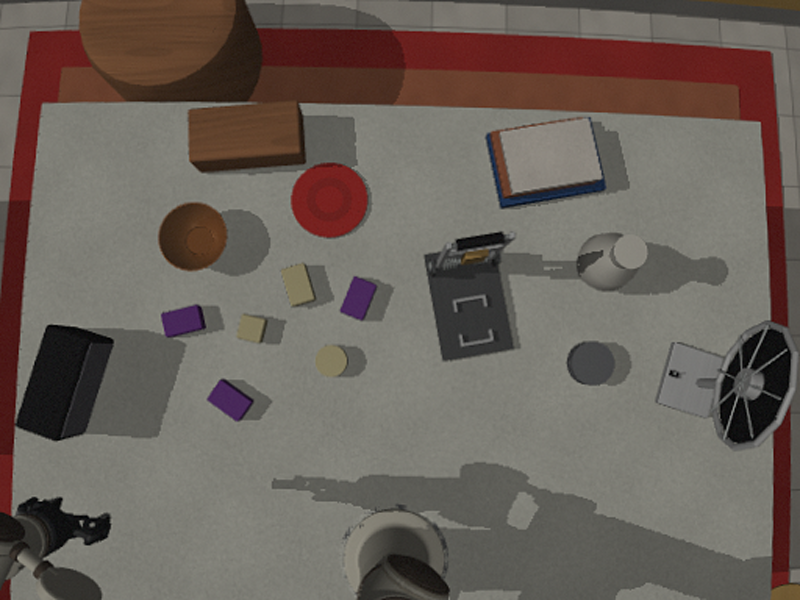

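View pics/scene0.png

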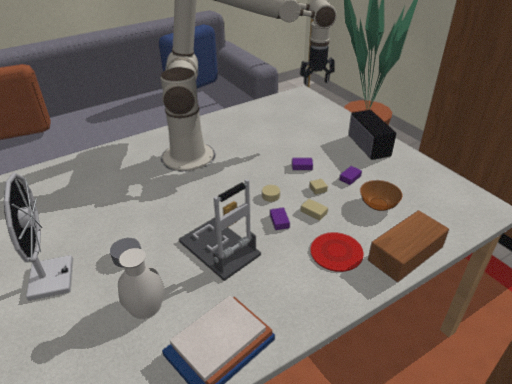

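The top view shows the cream oblong bar at about (191,182) in native pixels. The round soap is at (212,230), the square one at (161,210), and the purple look-alikes are separate. The press is at about (300,190) with its arm up, hinge end away from the robot. Next I'll measure the bar and press poses.

```bash
cat > h.py <<'E'
from workcell import *
import cv2, numpy as np
def rays(c,uv):
    K=np.array([[c["fx"],0,c["cx"]],[0,c["fy"],c["cy"]],[0,0,1]])
    n=cv2.undistortPoints(np.asarray(uv,np.float64).reshape(-1,1,2),K,c["D"]).reshape(-1,2)
    return np.c_[n,np.ones(len(n))]
def plane(c,uv,z):
    d=rays(c,uv)@c["R"]; o=-c["R"].T@c["t"]
    return o+d*((z-o[2])/d[:,2])[:,None]
def cloud(c,d):
    v,u=np.mgrid[:d.shape[0],:d.shape[1]]
    P=rays(c,np.c_[u.ravel(),v.ravel()])*d.ravel()[:,None]
    return ((P-c["t"])@c["R"]).reshape(*d.shape,3)
def proj(c,X):
    K=np.array([[c["fx"],0,c["cx"]],[0,c["fy"],c["cy"]],[0,0,1]])
    return cv2.projectPoints(np.asarray(X,float).reshape(-1,1,3),cv2.Rodrigues(c["R"])[0],c["t"],K,c["D"])[0].reshape(-1,2)
def rect(xy):
    (cx,cy),(w,h),a=cv2.minAreaRect((np.asarray(xy)*1000).astype(np.float32))
    if w<h: w,h,a=h,w,a+90
    return dict(c=(round(cx,1),round(cy,1)),size=(round(w,1),round(h,1)),ang=round((a+90)%180-90,1))
E
python3 - <<'E'
from h import *
for n in ("top","scene"):
    p=cv2.imread(f"pics/{n}0.png");d=np.load(f"{n}0.npy");c=calibration(n);W=cloud(c,d)
    hsv=cv2.cvtColor(p,cv2.COLOR_BGR2HSV)
    ws=(abs(W[...,0]-0.5)<0.35)&(abs(W[...,1])<0.45)&(d>0)
    m=(ws&(hsv[...,0]>18)&(hsv[...,0]<35)&(hsv[...,1]>45)&(W[...,2]>0.02)&(W[...,2]<0.045)).astype(np.uint8)
    k,l,s,ce=cv2.connectedComponentsWithStats(m)
    for i in range(1,k):
        if s[i,4]>60:
            v,u=np.nonzero(l==i); zz=np.median(W[v,u,2])
            cs=cv2.findContours((l==i).astype(np.uint8),0,1)[0][0].reshape(-1,2)
            print(n,"soap",np.round(ce[i]),s[i,4],"z",zz.round(4),rect(plane(c,cs,0.03)[:,:2]), "cloud",rect(W[v,u,:2]))
    b=(ws&(hsv[...,2]<110)&(W[...,2]>0.010)&(W[...,2]<0.022)&(W[...,1]<0)&(W[...,1]>-.3)).astype(np.uint8)
    b=cv2.morphologyEx(b,cv2.MORPH_OPEN,np.ones((3,3)))
    k,l,s,ce=cv2.connectedComponentsWithStats(b)
    for i in range(1,k):
        if s[i,4]>150:
            v,u=np.nonzero(l==i); print(n,"base",np.round(ce[i]),s[i,4],np.median(W[v,u,2]).round(4),rect(W[v,u,:2]))
    h=ws&(W[...,2]>0.24)&(W[...,1]<0)&(W[...,1]>-.35)&(W[...,0]<.75)
    v,u=np.nonzero(h); print(n,"high",len(v),np.median(W[v,u],0) if len(v) else 0)
    x,y,w,hh=(250,130,100,110) if n=="top" else (165,170,110,110)
    cv2.imwrite(f"pics/{n}c.png",cv2.resize(p[y:y+hh,x:x+w],None,fx=5,fy=5,interpolation=cv2.INTER_CUBIC))
cv2.imwrite("pics/crop.png",np.hstack([cv2.resize(cv2.imread(f"pics/{n}c.png"),(400,400)) for n in("top","scene")]))
E
```

```text
top soap [190. 182.] 402 z 0.0304 {'c': (579.4, 219.0), 'size': (84.2, 53.7), 'ang': 18.6} cloud {'c': (579.9, 219.3), 'size': (84.4, 53.4), 'ang': 17.5}
top soap [160. 210.] 243 z 0.0304 {'c': (483.9, 315.7), 'size': (53.8, 50.7), 'ang': 79.1} cloud {'c': (484.0, 316.5), 'size': (52.9, 51.0), 'ang': 79.2}
top soap [212. 231.] 317 z 0.031 {'c': (419.6, 143.3), 'size': (62.8, 62.6), 'ang': -88.4} cloud {'c': (419.6, 143.4), 'size': (63.2, 62.6), 'ang': -88.1}
top base [301. 199.] 2387 0.0165 {'c': (534.1, -153.2), 'size': (198.0, 157.7), 'ang': 11.0}
top high 330 [ 0.63238555 -0.13176748  0.29010794]
scene soap [318. 184.] 139 z 0.0296 {'c': (489.1, 308.1), 'size': (58.3, 56.8), 'ang': -11.2} cloud {'c': (485.7, 310.8), 'size': (55.2, 54.7), 'ang': -17.5}
scene soap [270. 191.] 192 z 0.0298 {'c': (425.6, 137.2), 'size': (71.7, 63.0), 'ang': -33.2} cloud {'c': (422.3, 139.4), 'size': (70.7, 63.0), 'ang': -33.4}
scene soap [314. 207.] 273 z 0.029 {'c': (585.9, 210.9), 'size': (85.6, 64.9), 'ang': 16.4} cloud {'c': (582.7, 215.9), 'size': (83.9, 61.0), 'ang': 12.3}
scene base [217. 252.] 1466 0.0159 {'c': (555.7, -155.0), 'size': (237.8, 154.7), 'ang': 13.2}
scene base [229. 238.] 235 0.0164 {'c': (543.1, -101.7), 'size': (94.9, 58.5), 'ang': -26.0}
scene high 386 [ 0.63997232 -0.14289362  0.28498585]
```

View pics/crop.png

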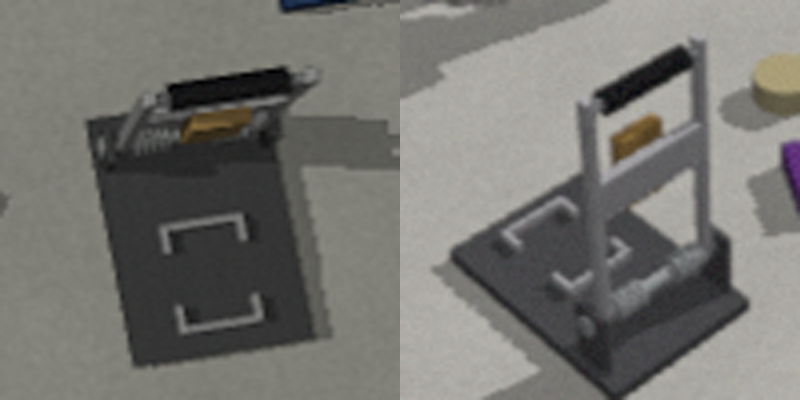

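The crops agree: the arm is upright, hinge away from the robot, and press yaw is about 11–13°. I'll fit the press pose precisely from the pocket walls.

```bash
cat > fit.py <<'E'
from h import *
from scipy.optimize import minimize
def pocket(n,file,x0=(.55,-.15,.2)):
    p=cv2.cvtColor(cv2.imread(file),cv2.COLOR_BGR2GRAY).astype(np.float32);c=calibration(n)
    S=8
    def render(q):
        R=np.array([[np.cos(q[2]),-np.sin(q[2])],[np.sin(q[2]),np.cos(q[2])]])
        img=np.full((384*S,512*S),170,np.uint8)
        def poly(xy,z,val):
            X=np.c_[np.array(xy)@R.T+q[:2],np.full(len(xy),z)]
            cv2.fillPoly(img,[np.round((proj(c,X)+.5)*S*16).astype(np.int32)],val,shift=4)
        poly([(-.1,-.078),(.135,-.078),(.135,.078),(-.1,.078)],.016,62)
        for s in(1,-1):
            for a,b in((-.075,-.05),(0.0,.025)):
                poly([(a,s*.03),(b,s*.03),(b,s*.035),(a,s*.035)],.026,170)
        for a,b in((-.075,-.07),(.02,.025)):
            poly([(a,-.035),(b,-.035),(b,.035),(a,.035)],.026,170)
        return cv2.resize(img,(512,384),interpolation=cv2.INTER_AREA).astype(np.float32)
    def win(q):
        R=np.array([[np.cos(q[2]),-np.sin(q[2])],[np.sin(q[2]),np.cos(q[2])]])
        X=np.c_[np.array([(-.12,-.1),(.045,-.1),(.045,.1),(-.12,.1)] if n=="top" else [(-.12,-.05),(.05,-.05),(.05,.1),(-.12,.1)])@R.T+q[:2],np.full(4,.016)]
        m=np.zeros(p.shape,np.uint8);cv2.fillPoly(m,[np.round(proj(c,X)).astype(np.int32)],1);return m>0
    q=np.array(x0)
    for _ in range(2):
        m=win(q)
        f=lambda e:-np.corrcoef(render(np.r_[e[:2]/1000,e[2]/100])[m],p[m])[0,1]
        best=min((minimize(f,np.r_[q[:2]*1000,q[2]*100+d],method="Nelder-Mead",options=dict(initial_simplex=np.r_[q[:2]*1000,q[2]*100+d]+np.array([[0,0,0],[6,0,0],[0,6,0],[0,0,5]]),maxiter=120)) for d in(-3,3)),key=lambda r:r.fun)
        q=best.x/[1000,1000,100]
    return q,best.fun
if __name__=="__main__":
    for n in("top","scene"):
        q,f=pocket(n,f"pics/{n}0.png",(.537,-.157,.21));print(n,q.round(4),np.degrees(q[2]).round(2),f.round(3))
        R=np.array([[np.cos(q[2]),-np.sin(q[2])],[np.sin(q[2]),np.cos(q[2])]])
        print(" nest",(R@[-.025,0]+q[:2]).round(4),"handle up",(R@[.1,0]+q[:2]).round(4))
E
python3 fit.py
```

```text
top [ 0.5367 -0.1518  0.1929] 11.05 -0.963
 nest [ 0.5121 -0.1566] handle up [ 0.6348 -0.1326]
scene [ 0.5365 -0.1548  0.172 ] 9.85 -0.848
 nest [ 0.5119 -0.159 ] handle up [ 0.635  -0.1377]
```

```bash
cat > go.py <<'E'
import sys,numpy as np
from workcell import *
from scipy.spatial.transform import Rotation as Ro
s=state();x,y,z,yaw=map(float,sys.argv[1:5])
R=Ro.from_euler("xyz",s["eef_rot"]);G=Ro.from_euler("xyz",[-np.pi/2,0,np.radians(yaw)])
print("shift",(R.inv().apply(np.array([x,y,z])-s["tcp_pos"])/.05).round(3),"turn",(R.inv()*G).as_rotvec().round(3))
print(s["clock"],s["tcp_pos"].round(4),np.degrees(s["eef_rot"]).round(1),s["force"].round(1),s["gripper_width"].round(4),s["joint_pos"].round(2))
E
python3 go.py .5794 .219 .12 18.3
```

```text
shift [10.124  2.226 -4.36 ] turn [ 0.    -0.572  0.   ]Traceback (most recent call last):
  File "go.py", line 7, in <module>
    print(s["clock"],s["tcp_pos"].round(4),np.degrees(s["eef_rot"]).round(1),s["force"].round(1),s["gripper_width"].round(4),s["joint_pos"].round(2))
                                                                                                 ^^^^^^^^^^^^^^^^^^^^^^^^
AttributeError: 'float' object has no attribute 'round'
```

```bash
sed -i 's/s\["gripper_width"\].round(4)/round(s["gripper_width"],4)/' go.py
python3 -m handwheel '[0.5,0.1,-0.2,0,-0.03,0,85, 1.5,0.3,-0.6,0,-0.08,0,85, 2.5,0.5,-1.05,0,-0.14,0,85, 3.5,0.8,-1.5,0,-0.2,0,85, 4.5,1,-1.95,0,-0.25,0,85, 5.5,1.2,-2.4,0,-0.31,0,85, 6.5,1.4,-2.8,0,-0.37,0,85, 7.5,1.6,-3.2,0,-0.42,0,85, 8.5,1.9,-3.65,0,-0.48,0,85, 9.3,2.05,-4,0,-0.53,0,85, 9.8,2.15,-4.2,0,-0.555,0,85, 10.05,2.2,-4.33,0,-0.57,0,85, 10.12,2.23,-4.36,0,-0.572,0,85, 10.12,2.23,-4.36,0,-0.572,0,85]'
python3 go.py .5794 .219 .005 18.3
python3 - <<'E'
from h import *
p,d=read_camera("scene");q,_=read_camera("top")
a=cv2.resize(p[150:260,250:390],None,fx=4,fy=4,interpolation=2);b=cv2.resize(q[130:240,140:240],None,fx=4,fy=4,interpolation=2)
s=cv2.resize(np.hstack([a,b]),None,fx=.8,fy=.8);cv2.imwrite("pics/pre.png",s[:,:,::-1])
E
```

```text
clock: 2.45
tcp_pos: [0.5787, 0.2197, 0.1198]
eef_rot: [-1.57, 0.0, 0.32]
force: [-0.1, 0.6, 0.8]
gripper_width: 0.085
shift [ 0.011  2.296 -0.018] turn [-0.  0. -0.]
2.45 [0.5787 0.2197 0.1198] [-90.    0.   18.3] [-0.1  0.6  0.8] 0.085 [ 0.17  0.37  1.57  0.    1.2  -1.72]
```

View pics/pre.png

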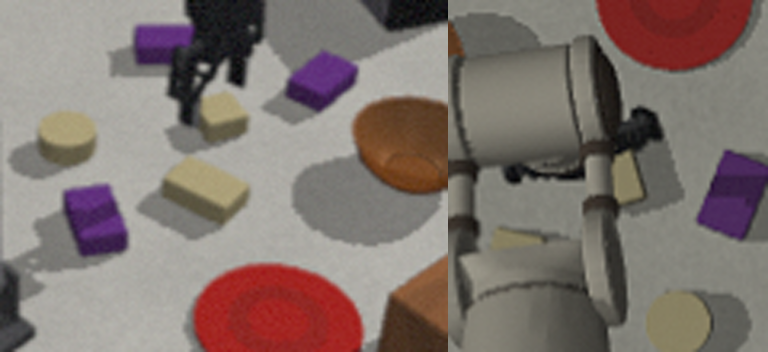

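The gripper straddles the bar across its short side and the purple bars are clear, so I'll descend and grip.

```bash
python3 -m handwheel '[0,0.2,0,0,0,0,85, 0,0.6,0,0,0,0,85, 0,1.1,0,0,0,0,85, 0,1.6,0,0,0,0,85, 0,1.95,0,0,0,0,85, 0,2.15,0,0,0,0,85, 0,2.25,0,0,0,0,85, 0,2.27,0,0,0,0,85, 0,2.27,0,0,0,0,85]'
python3 -m handwheel '[0,0,0,0,0,0,66, 0,0,0,0,0,0,60, 0,0,0,0,0,0,57, 0,0,0,0,0,0,55, 0,0,0,0,0,0,50, 0,0,0,0,0,0,45, 0,0,0,0,0,0,45]'
```

```text
clock: 3.68
tcp_pos: [0.5799, 0.2192, 0.0071]
eef_rot: [-1.571, -0.001, 0.319]
force: [-0.1, 0.1, 0.0]
gripper_width: 0.0848
clock: 4.55
tcp_pos: [0.5796, 0.2191, 0.0067]
eef_rot: [-1.571, -0.001, 0.319]
force: [0.1, -0.3, 3.5]
gripper_width: 0.0529
```

```bash
python3 -m handwheel '[0,-0.15,0,0,0,0,45, 0,-0.5,0,0,0,0,45, 0,-1,0,0,0,0,45, 0,-1.5,0,0,0,0,45, 0,-1.9,0,0,0,0,45, 0,-2.2,0,0,0,0,45, 0,-2.3,0,0,0,0,45, 0,-2.3,0,0,0,0,45]'
python3 go.py .512 -.157 .12 11
```

```text
clock: 5.55
tcp_pos: [0.579, 0.219, 0.121]
eef_rot: [-1.571, 0.0, 0.319]
force: [-0.5, 0.5, -1.5]
gripper_width: 0.0526
shift [-3.633  0.022 -6.72 ] turn [-0.     0.127 -0.   ]
5.55 [0.579 0.219 0.121] [-90.    0.   18.3] [-0.5  0.5 -1.5] 0.0526 [ 0.17  0.37  1.57 -0.    1.2  -1.72]
```

```bash
python3 -m handwheel '[-0.15,0,-0.2,0,0,0,45, -0.6,0,-0.7,0,0.01,0,45, -1.2,0,-1.4,0,0.02,0,45, -1.8,0,-2.1,0,0.03,0,45, -2.4,0,-2.8,0,0.04,0,45, -2.8,0,-3.5,0,0.06,0,45, -3.1,0,-4.2,0,0.08,0,45, -3.3,0,-4.9,0,0.09,0,45, -3.45,0,-5.6,0,0.105,0,45, -3.55,0,-6.2,0,0.12,0,45, -3.62,0,-6.55,0,0.127,0,45, -3.63,0,-6.68,0,0.127,0,45, -3.63,0,-6.72,0,0.127,0,45, -3.63,0,-6.72,0,0.127,0,45]'
python3 go.py .512 -.157 .03 11
python3 - <<'E'
from h import *
p,d=read_camera("scene");q,_=read_camera("top")
a=cv2.resize(p[170:280,165:275],(400,400),interpolation=2);b=cv2.resize(q[130:240,250:360],(400,400),interpolation=2)
cv2.imwrite("pics/over.png",np.hstack([a,b])[:,:,::-1])
# bar cream pts in scene
c=calibration("scene");W=cloud(c,d);h=cv2.cvtColor(p,cv2.COLOR_RGB2HSV)
m=(h[...,0]>18)&(h[...,0]<35)&(h[...,1]>45)&(W[...,2]>.09)&(W[...,2]<.17)&(abs(W[...,1]+.157)<.08)&(abs(W[...,0]-.512)<.1)
P=W[m];print(len(P));
if len(P):
    print(P[:,2].min(),P[:,2].max()); T=P[P[:,2]>np.percentile(P[:,2],60)-.0]; print(rect(P[:,:2]))
E
```

```text
clock: 7.3
tcp_pos: [0.5122, -0.1561, 0.1211]
eef_rot: [-1.57, 0.0, 0.193]
force: [-0.1, 0.0, -1.0]
gripper_width: 0.0526
shift [-0.008  1.823 -0.018] turn [-0.     0.001 -0.   ]
7.3 [ 0.5122 -0.1561  0.1211] [-90.    0.   11.1] [-0.1  0.  -1. ] 0.0526 [-0.52  0.17  1.81  0.    1.16 -2.29]
254
0.11495244955870812 0.152822617366245
{'c': (518.6, -164.3), 'size': (78.6, 67.5), 'ang': 12.3}
```

View pics/over.png

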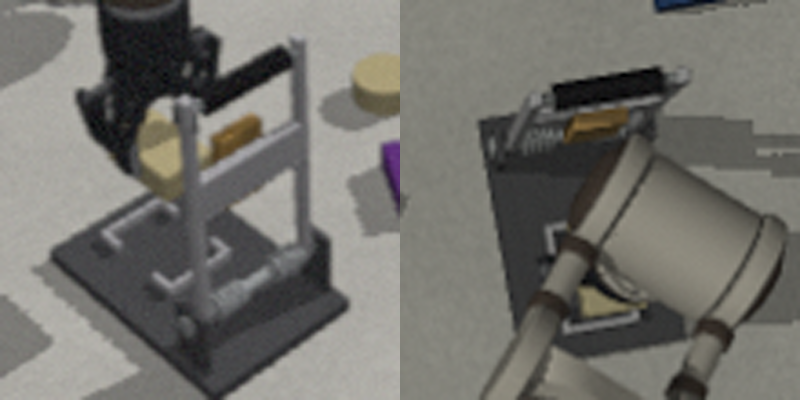

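The bar hangs level over the pocket and square to it. I'll lower it to just above the walls and check alignment with the model outline.

```bash
python3 -m handwheel '[0,0.2,-0.02,0,0,0,45, 0,0.5,-0.02,0,0,0,45, 0,0.9,-0.02,0,0,0,45, 0,1.25,-0.02,0,0,0,45, 0,1.5,-0.02,0,0,0,45, 0,1.62,-0.02,0,0,0,45, 0,1.66,-0.02,0,0,0,45, 0,1.66,-0.02,0,0,0,45]'
python3 go.py .512 -.157 .0225 11
python3 - <<'E'
from h import *
p,d=read_camera("scene");c=calibration("scene")
s=state();x,y,z=s["tcp_pos"];a=s["eef_rot"][2]
def tr(o,a,P):
    P=np.array(P,float);R=np.array([[np.cos(a),-np.sin(a)],[np.sin(a),np.cos(a)]]);return np.c_[P[:,:2]@R.T+o,P[:,2]]
S=8;u0,v0,w,h=180,200,90,66
im=cv2.resize(p[v0:v0+h,u0:u0+w],None,fx=S,fy=S,interpolation=2)[:,:,::-1].copy()
raw=im.copy()
def draw(X,col): cv2.polylines(im,[np.round((proj(c,X)-[u0,v0]+.5)*S).astype(int)],True,col,1)
b=z-.0067
rc=[(-.042,-.027),(.042,-.027),(.042,.027),(-.042,.027)]
for zz in(b,b+.03): draw(tr([x,y],a,[(q[0],q[1],zz) for q in rc]),(0,255,0))
o=[.5367,-.1518]
for X0,X1,Y in((-.075,.025,.035),(-.07,.02,.03)): draw(tr(o,.193,[(X0,-Y,.026),(X1,-Y,.026),(X1,Y,.026),(X0,Y,.026)]),(0,0,255))
cv2.imwrite("pics/near.png",im)
E
```

```text
clock: 8.4
tcp_pos: [0.5129, -0.1581, 0.0387]
eef_rot: [-1.571, -0.001, 0.192]
force: [0.1, -0.1, -0.5]
gripper_width: 0.0527
shift [-0.014  0.324  0.025] turn [0.001 0.    0.001]
8.4 [ 0.5129 -0.1581  0.0387] [-90.  -0.  11.] [ 0.1 -0.1 -0.5] 0.0527 [-0.52  0.3   1.85 -0.    0.99 -2.29]
```

View pics/near.png

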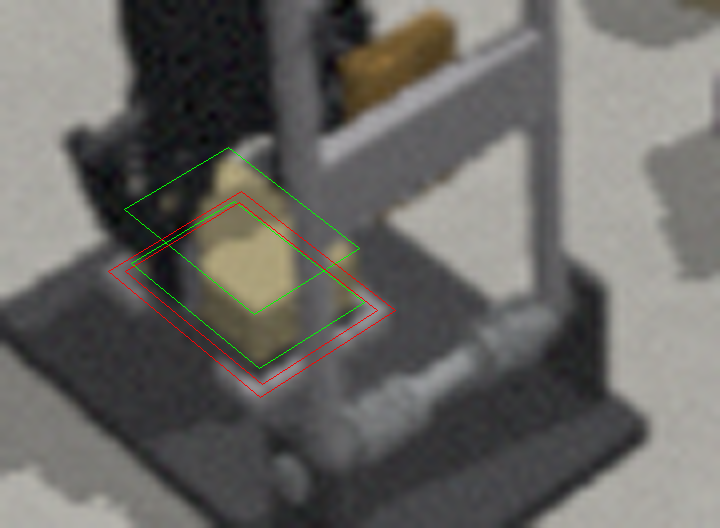

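The outlines agree to about 1–2 mm, inside the 3 mm of play. Lowering slowly.

```bash
python3 -m handwheel '[-0.01,0.05,0,0,0,0,45, -0.01,0.1,0,0,0,0,45, -0.01,0.15,0,0,0,0,45, -0.01,0.2,0,0,0,0,45, -0.01,0.2,0,0,0,0,45]'
python3 -m handwheel '[0,0.03,0,0,0,0,45, 0,0.06,0,0,0,0,45, 0,0.08,0,0,0,0,45, 0,0.08,0,0,0,0,45]'
python3 go.py .512 -.158 .0225 11
```

```text
clock: 9.07
tcp_pos: [0.5118, -0.1578, 0.028]
eef_rot: [-1.57, 0.0, 0.192]
force: [-0.6, 0.1, -2.2]
gripper_width: 0.0527
clock: 9.57
tcp_pos: [0.512, -0.158, 0.0242]
eef_rot: [-1.571, 0.0, 0.192]
force: [-0.3, -0.2, -0.4]
gripper_width: 0.0527
shift [ 0.     0.034 -0.001] turn [-0.  0. -0.]
9.575 [ 0.512  -0.158   0.0242] [-90.   0.  11.] [-0.3 -0.2 -0.4] 0.0527 [-0.52  0.32  1.85  0.    0.97 -2.29]
```

```bash
python3 -m handwheel '[0,0.02,0,0,0,0,45, 0,0.04,0,0,0,0,45, 0,0.05,0,0,0,0,45, 0,0.05,0,0,0,0,45]'
python3 -m handwheel '[0,0,0,0,0,0,54, 0,0,0,0,0,0,56, 0,0,0,0,0,0,58, 0,0,0,0,0,0,62, 0,0,0,0,0,0,68, 0,0,0,0,0,0,74, 0,0,0,0,0,0,74]'
```

```text
clock: 10.07
tcp_pos: [0.5121, -0.158, 0.0227]
eef_rot: [-1.571, 0.0, 0.192]
force: [-3.9, 2.1, 6.6]
gripper_width: 0.0524
clock: 10.95
tcp_pos: [0.512, -0.158, 0.0218]
eef_rot: [-1.571, -0.0, 0.192]
force: [-0.4, -0.9, -0.2]
gripper_width: 0.0738
```

```bash
python3 -m handwheel '[0,-0.2,0,0,0,0,80, 0,-0.6,0,0,0,0,85, 0,-1.2,0,0,0,0,85, -0.3,-2,0,0,0,0,85, -0.8,-2.8,0,0,0.05,0,85, -1.4,-3.6,0,0,0.15,0,85, -1.9,-4.4,0,0,0.3,0,85, -2.2,-5.2,0,0,0.45,0,85, -2.2,-5.8,0,0,0.62,0,85, -2.2,-6.2,0,0,0.8,0,85, -2.2,-6.5,0,0,0.98,0,85, -2.2,-6.6,0,0,1.16,0,85, -2.2,-6.6,0,0,1.33,0,85, -2.2,-6.6,0,0,1.48,0,85, -2.2,-6.6,0,0,1.55,0,85, -2.2,-6.6,0,0,1.57,0,85, -2.2,-6.6,0,0,1.57,0,85]'
python3 - <<'E'
from h import *
p,d=read_camera("top");cv2.imwrite("pics/top1.png",p[:,:,::-1]);c=calibration("top");W=cloud(c,d)
s,ds=read_camera("scene");cv2.imwrite("pics/scene1.png",s[:,:,::-1])
h=cv2.cvtColor(p,cv2.COLOR_RGB2HSV)
m=((h[...,0]>18)&(h[...,0]<35)&(h[...,1]>45)&(W[...,2]>.03)&(W[...,2]<.06)&(abs(W[...,1]+.157)<.08)&(abs(W[...,0]-.512)<.08)).astype(np.uint8)
print(m.sum(),np.median(W[m>0][:,2]))
cs=np.vstack(cv2.findContours(m,0,1)[0]).reshape(-1,2);print(rect(plane(c,cs,.046)[:,:2]))
for n in("top","scene"):print(n,boxes_of(n,"handle"))
# handle: dark pixels at height in both cams
for n,im,dd in(("top",p,d),("scene",s,ds)):
    W=cloud(calibration(n),dd);g=im.max(2)
    k=(g<60)&(W[...,2]>.26)&(W[...,2]<.31)&(abs(W[...,0]-.635)<.06)&(abs(W[...,1]+.135)<.07)
    v,u=np.nonzero(k);print(n,len(v),np.median(W[k],0).round(4),W[k].min(0).round(3),W[k].max(0).round(3),rect(W[k][:,:2]))
cv2.imwrite("pics/placed.png",np.hstack([cv2.resize(s[170:280,165:275],(400,400),interpolation=2),cv2.resize(p[130:240,250:360],(400,400),interpolation=2)])[:,:,::-1])
E
python3 go.py .635 -.135 .35 -79
```

```text
clock: 13.08
tcp_pos: [0.404, -0.1789, 0.3521]
eef_rot: [-1.57, -0.0, -1.377]
force: [0.3, -0.0, -0.6]
gripper_width: 0.0853
418 0.04616142391993283
{'c': (512.7, -156.2), 'size': (83.2, 55.1), 'ang': 11.4}
top [{'pixel': [304.8, 159.0], 'conf': 0.81}]
scene [{'pixel': [227.8, 211.1], 'conf': 0.93}]
top 233 [ 0.6331 -0.1327  0.2905] [ 0.617 -0.185  0.266] [ 0.649 -0.076  0.297] {'c': (633.7, -129.7), 'size': (111.1, 20.1), 'ang': -78.7}
scene 173 [ 0.6402 -0.1375  0.2878] [ 0.622 -0.176  0.268] [ 0.652 -0.085  0.294] {'c': (638.4, -130.2), 'size': (95.3, 15.0), 'ang': -79.5}
shift [0.025 0.037 4.702] turn [-0.     0.001 -0.   ]
13.275 [ 0.404  -0.179   0.3518] [-90.    0.  -78.9] [-0.1  0.3  0.4] 0.0849 [-0.69 -0.25  1.76  0.    1.63 -0.89]
```

View pics/placed.png

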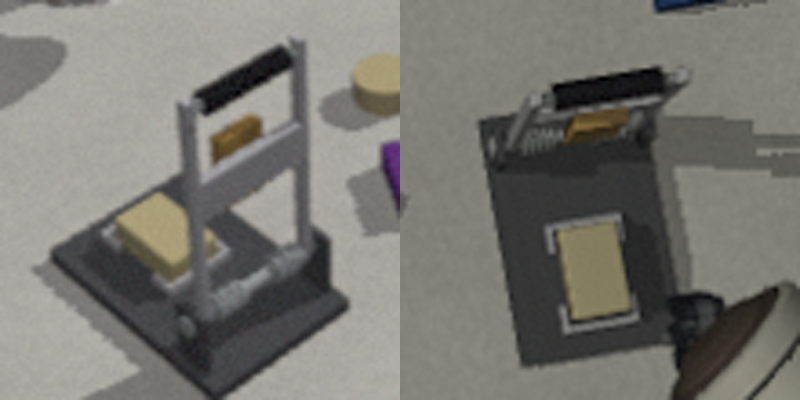

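The bar is seated: centre (0.513, -0.156), yaw 11.4°, top at 46 mm. The arm is still upright. Moving over the handle.

```bash
python3 -m handwheel '[0,0,0.3,0,0,0,85, 0,0,1,0,0,0,85, 0,0,1.9,0,0,0,85, 0,0,2.8,0,0,0,85, 0,0,3.6,0,0,0,85, 0.02,0.03,4.2,0,0,0,85, 0.02,0.03,4.55,0,0,0,85, 0.02,0.03,4.7,0,0,0,85, 0.02,0.03,4.7,0,0,0,85]'
python3 go.py .6347 -.1342 .262 -79
```

```text
clock: 14.4
tcp_pos: [0.6352, -0.1346, 0.3498]
eef_rot: [-1.571, 0.0, -1.377]
force: [-0.2, -0.2, 0.1]
gripper_width: 0.0849
shift [-0.008  1.756 -0.008] turn [ 0.001  0.002 -0.   ]
14.4 [ 0.6352 -0.1346  0.3498] [-90.    0.  -78.9] [-0.2 -0.2  0.1] 0.0849 [-0.39  0.31  1.19 -0.    1.64 -0.59]
```

```bash
python3 -m handwheel '[0,0.2,0,0,0,0,85, 0,0.5,0,0,0,0,85, 0,0.9,0,0,0,0,85, 0,1.3,0,0,0,0,85, 0,1.6,0,0,0,0,85, 0,1.72,0,0,0,0,85, 0,1.75,0,0,0,0,85, 0,1.75,0,0,0,0,70, 0,1.75,0,0,0,0,55, 0,1.75,0,0,0,0,45, 0,1.75,0,0,0,0,36, 0,1.75,0,0,0,0,30, 0,1.75,0,0,0,0,27, 0,1.75,0,0,0,0,25, 0,1.75,0,0,0,0,20, 0,1.75,0,0,0,0,15, 0,1.75,0,0,0,0,15]'
python3 - <<'E'
from h import *
s,_=read_camera("scene")
cv2.imwrite("pics/grip.png",cv2.resize(s[170:280,165:275],(500,500),interpolation=2)[:,:,::-1])
E
```

```text
clock: 16.52
tcp_pos: [0.6349, -0.1349, 0.263]
eef_rot: [-1.571, -0.0, -1.378]
force: [-1.5, 0.1, 2.3]
gripper_width: 0.02
```

View pics/grip.png

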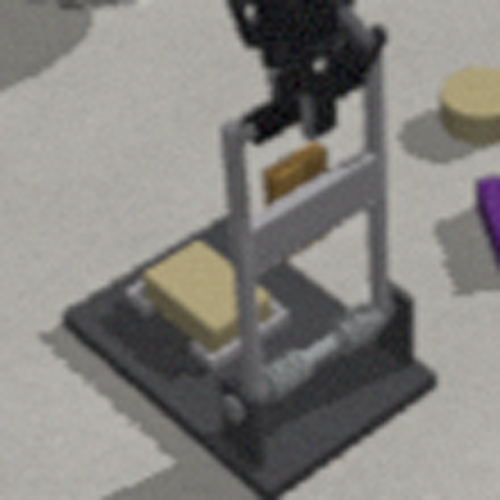

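The fingers hold the handle mid-sleeve at 20 mm opening, with the bar still seated. Swinging down along the arc.

```bash
python3 -m handwheel '[0,0,-0.13,0,0,0,15, 0,0.01,-0.28,0,0,0,15, 0,0.02,-0.43,0,0,0,15, 0,0.05,-0.64,0,0,0,15, 0,0.09,-0.85,0,0,0,15, 0,0.14,-1.06,0,0,0,15, 0,0.19,-1.27,0,0,0,15, 0,0.26,-1.47,0,0,0,15, 0,0.34,-1.67,0,0,0,15, 0,0.34,-1.67,0,0,0,15]'
```

```text
clock: 17.82
tcp_pos: [0.552, -0.1512, 0.2458]
eef_rot: [-1.571, -0.0, -1.378]
force: [-0.3, 1.1, 5.5]
gripper_width: 0.0202
```

```bash
python3 -m handwheel '[0,0.1,-0.2,0,0,0,15, 0,0.19,-0.39,0,0,0,15, 0,0.3,-0.58,0,0,0,15, 0,0.41,-0.76,0,0,0,15, 0,0.54,-0.93,0,0,0,15, 0,0.67,-1.1,0,0,0,15, 0,0.81,-1.26,0,0,0,15, 0,0.96,-1.41,0,0,0,15, 0,1.12,-1.56,0,0,0,15, 0,1.29,-1.7,0,0,0,15, 0,1.46,-1.83,0,0,0,15, 0,1.64,-1.95,0,0,0,15, 0,1.82,-2.06,0,0,0,15, 0,2.01,-2.16,0,0,0,15, 0,2.2,-2.25,0,0,0,15, 0,2.4,-2.34,0,0,0,15, 0,2.6,-2.41,0,0,0,15, 0,2.81,-2.47,0,0,0,15, 0,3.02,-2.52,0,0,0,15, 0,3.02,-2.52,0,0,0,15]'
```

```text
clock: 20.32
tcp_pos: [0.4285, -0.1754, 0.0944]
eef_rot: [-1.572, -0.0, -1.378]
force: [-2.4, 0.6, 7.6]
gripper_width: 0.0203
```

```bash
python3 -m handwheel '[0,0.1,-0.03,0,0,0,15, 0,0.21,-0.05,0,0,0,15, 0,0.32,-0.065,0,0,0,15, 0,0.42,-0.08,0,0,0,15, 0,0.53,-0.09,0,0,0,15, 0,0.64,-0.1,0,0,0,15, 0,0.64,-0.1,0,0,0,15]'
```

```text
clock: 21.2
tcp_pos: [0.424, -0.1763, 0.0629]
eef_rot: [-1.571, -0.0, -1.378]
force: [-1.5, -0.3, 6.6]
gripper_width: 0.0204
```

```bash
python3 -m handwheel '[0,0.08,0,0,0,0,15, 0,0.15,-0.01,0,0,0,15, 0,0.21,-0.01,0,0,0,15, 0,0.26,-0.01,0,0,0,15, 0,0.26,-0.01,0,0,0,15]'
python3 -m handwheel '[0,0.02,0,0,0,0,15, 0,0.04,0,0,0,0,15, 0,0.04,0,0,0,0,15]'
```

```text
clock: 21.82
tcp_pos: [0.4235, -0.1764, 0.05]
eef_rot: [-1.572, -0.0, -1.378]
force: [-2.0, 0.2, 7.2]
gripper_width: 0.0206
clock: 22.2
tcp_pos: [0.4235, -0.1764, 0.0481]
eef_rot: [-1.572, -0.0, -1.378]
force: [-1.5, -0.6, 6.9]
gripper_width: 0.0206
```

```bash
python3 -m handwheel '[0,0.02,0,0,0,0,15, 0,0.04,0,0,0,0,15, 0,0.04,0,0,0,0,15]'
python3 -m handwheel '[0,0.02,0,0,0,0,15, 0,0.04,0,0,0,0,15, 0,0.04,0,0,0,0,15]'
```

```text
clock: 22.58
tcp_pos: [0.4236, -0.1764, 0.0477]
eef_rot: [-1.572, 0.0, -1.377]
force: [-7.4, 4.0, 23.2]
gripper_width: 0.0203
clock: 22.95
tcp_pos: [0.4236, -0.1765, 0.0475]
eef_rot: [-1.573, 0.001, -1.377]
force: [-15.5, 7.6, 41.8]
gripper_width: 0.0205
```

Contact: the handle force rose from 7 to 42 N. I'll ease off a millimetre and hold.

```bash
python3 -m handwheel '[0,-0.02,0,0,0,0,15, 0,-0.02,0,0,0,0,15, 0,-0.02,0,0,0,0,15, 0,-0.02,0,0,0,0,15, 0,-0.02,0,0,0,0,15, 0,-0.02,0,0,0,0,15, 0,-0.02,0,0,0,0,15, 0,-0.02,0,0,0,0,15, 0,-0.02,0,0,0,0,15, 0,-0.02,0,0,0,0,15]'
```

```text
clock: 24.2
tcp_pos: [0.4236, -0.1765, 0.0476]
eef_rot: [-1.573, 0.0, -1.377]
force: [-11.8, 6.1, 32.6]
gripper_width: 0.0203
```

```bash
python3 -m handwheel '[0,-0.03,0,0,0,0,15, 0,-0.06,0,0,0,0,15, 0,-0.12,0,0,0,0,15, 0,-0.21,0,0,0,0,15, 0,-0.36,0.01,0,0,0,15, 0,-0.58,0.03,0,0,0,15, 0,-0.79,0.06,0,0,0,15, 0,-1,0.1,0,0,0,15, 0,-1.21,0.16,0,0,0,15, 0,-1.42,0.22,0,0,0,15, 0,-1.62,0.29,0,0,0,15, 0,-1.82,0.375,0,0,0,15, 0,-2.01,0.47,0,0,0,15, 0,-2.2,0.57,0,0,0,15, 0,-2.38,0.68,0,0,0,15, 0,-2.56,0.8,0,0,0,15, 0,-2.73,0.93,0,0,0,15, 0,-2.83,1.01,0,0,0,15, 0,-2.9,1.07,0,0,0,15]'
```

```text
clock: 26.58
tcp_pos: [0.4765, -0.166, 0.1904]
eef_rot: [-1.571, -0.0, -1.378]
force: [-0.4, 0.5, 5.2]
gripper_width: 0.0203
```

```bash
python3 -m handwheel '[0,-0.095,0.086,0,0,0,15, 0,-0.25,0.235,0,0,0,15, 0,-0.39,0.395,0,0,0,15, 0,-0.53,0.56,0,0,0,15, 0,-0.66,0.73,0,0,0,15, 0,-0.78,0.91,0,0,0,15, 0,-0.89,1.09,0,0,0,15, 0,-0.995,1.28,0,0,0,15, 0,-1.09,1.475,0,0,0,15, 0,-1.17,1.675,0,0,0,15, 0,-1.24,1.88,0,0,0,15, 0,-1.305,2.08,0,0,0,15, 0,-1.355,2.29,0,0,0,15, 0,-1.4,2.5,0,0,0,15, 0,-1.43,2.715,0,0,0,15, 0,-1.445,2.89,0,0,0,15, 0,-1.455,3.06,0,0,0,15, 0,-1.46,3.145,0,0,0,15, 0,-1.46,3.22,0,0,0,15, 0,-1.46,3.22,0,0,0,15]'
```

```text
clock: 29.08
tcp_pos: [0.6347, -0.1349, 0.2629]
eef_rot: [-1.571, -0.0, -1.378]
force: [-0.7, 0.4, 5.8]
gripper_width: 0.0198
```

```bash
python3 -m handwheel '[0,0,0.01,0,0,0,15, 0,0,0.02,0,0,0,15, 0,0,0.02,0,0,0,22, 0,0,0.02,0,0,0,24, 0,0,0.02,0,0,0,27, 0,0,0.02,0,0,0,32, 0,0,0.02,0,0,0,40, 0,0,0.02,0,0,0,55, 0,0,0.02,0,0,0,70, 0,0,0.02,0,0,0,80, 0,0,0.02,0,0,0,80, 0,-0.2,0.02,0,0,0,80, 0,-0.6,0.02,0,0,0,80, 0,-1.1,0.02,0,0,0,80, 0,-1.5,0.02,0,0,0,80, 0,-1.8,0.02,0,0,0,80, 0,-1.9,0.02,0,0,0,80, 0,-1.9,0.02,0,0,0,80]'
python3 -m handwheel '[0,0,-0.3,0,0,0,80, 0,0,-1,0,0,0,80, 0,0,-1.9,0,0,0,80, 0,0,-2.8,0,0,0,80, 0,0,-3.7,0,0,0,80, 0,0,-4.4,0,0,0,80, 0,0,-4.8,0,0,0,80, 0,0,-4.9,0,0,0,80, 0,0,-4.9,0,0,0,80]'
python3 - <<'E'
from h import *
p,d=read_camera("top");c=calibration("top");W=cloud(c,d);s,ds=read_camera("scene")
h=cv2.cvtColor(p,cv2.COLOR_RGB2HSV)
m=((h[...,0]>18)&(h[...,0]<35)&(h[...,1]>45)&(W[...,2]>.03)&(W[...,2]<.06)&(abs(W[...,1]+.157)<.08)&(abs(W[...,0]-.512)<.08)).astype(np.uint8)
print(m.sum(),np.median(W[m>0][:,2]))
cs=np.vstack(cv2.findContours(m,0,1)[0]).reshape(-1,2);print(rect(plane(c,cs,.046)[:,:2]))
for n,im,dd in(("top",p,d),("scene",s,ds)):
    W=cloud(calibration(n),dd);g=im.max(2)
    k=(g<60)&(W[...,2]>.26)&(W[...,2]<.31)&(abs(W[...,0]-.635)<.06)&(abs(W[...,1]+.135)<.07)
    print(n,k.sum(),np.median(W[k],0).round(4))
    o=cv2.imread(f"pics/{n}0.png");print("changed px",[(int(b["pixel"][0]),int(b["pixel"][1])) for b in boxes_of(n,"handle")])
cv2.imwrite("pics/end.png",np.hstack([cv2.resize(s[140:290,165:365],(533,400),interpolation=2),cv2.resize(p[130:240,250:315],(236,400),interpolation=2)])[:,:,::-1])
E
```

```text
clock: 31.32
tcp_pos: [0.6354, -0.1348, 0.3579]
eef_rot: [-1.571, -0.0, -1.378]
force: [-0.0, 0.5, 0.2]
gripper_width: 0.0799
clock: 32.45
tcp_pos: [0.3951, -0.1817, 0.3574]
eef_rot: [-1.571, 0.001, -1.378]
force: [0.1, 0.1, 0.0]
gripper_width: 0.0799
417 0.04651789650868889
{'c': (512.7, -156.5), 'size': (83.2, 55.3), 'ang': 11.4}
top 237 [ 0.6334 -0.1324  0.2907]
changed px [(304, 158), (301, 185)]
scene 175 [ 0.6409 -0.1366  0.2873]
changed px [(228, 212)]
```

View pics/end.png

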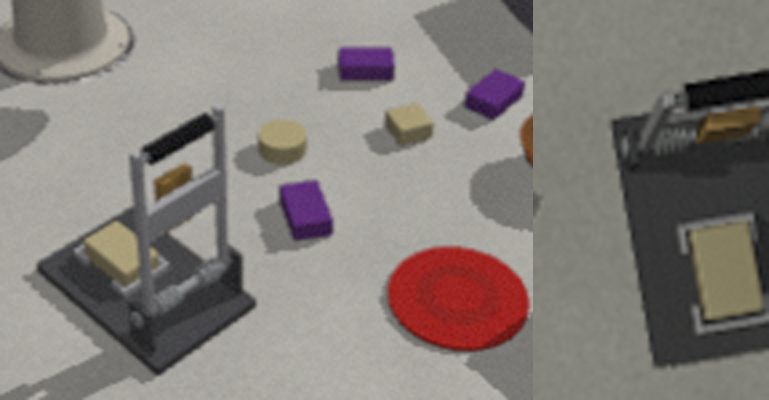

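The arm is upright, the bar is seated, the robot is clear and the bystanders haven't moved.

```bash
python3 -c "
from workcell import *
print(job_done())"
```

```text
the job is handed in; nothing more can be done
None
```

The job is done and handed in at about 32.5 s of the 72 s allowed; no verdict was reported.

- **Bar:** I gripped the oblong cream bar across its short side, lowered it into the pocket until it touched the floor, and let go.
- **Press:** I gripped the handle and swung the arm down along its arc. When the stamp met the bar, the upward force at the wrist rose from about 7 N to 42 N, so I eased off to about 33 N and held it for about 1.25 s. That works out to roughly 40 N or more on the bar, estimated from the wrist force because I had no direct reading of the stamp.
- **Return:** I kept hold of the handle back up to its stop over about 4.5 s, then opened the fingers and backed away.

**Last checks:**
- The bar's top was at 46.5 mm (nominal 46 mm), its yaw was 11.4° against the press's 11.05°, and it had moved less than 0.5 mm since it was placed.
- The handle was where it started, to within about 1 mm, so the arm was upright.
- The wrist force was about zero, so the robot was touching nothing.
- The round and square soaps, the trivet and the purple bars looked undisturbed. The bowl was only partly in the last picture, and the coasters and vase were outside it, but the robot stayed away from all three.
- **Disagreement:** the two cameras differed by about 2–3 mm on the press position in y. I aimed between them, which was within the 3 mm of play.

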